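# Interleave two ground plates and crack open the sealed dry case

### The arm

A 6-joint arm with a two-finger parallel gripper is mounted at the origin on the work surface. World frame = base frame: x ahead of the robot, y to its left, z up, the work surface at z = 0. Lengths are in m, angles in rad, forces in N, time in s.
With the tool pointing down it reaches from about 0.3 to 0.85 m from the base axis. Payload 4.2 kg.
Tool frame: the origin (TCP) lies at the very end of the fingers, on their centre line; the grasp point (between the pads) lies 19 mm behind it (robot.pinch_z is the distance from the TCP to the grasp point, in m); z points along the fingers, y is the line along which they close (so a half turn about z gives the same grasp; the last joint's range is limited). The gripper opens to 91 mm and grips with 3 to 60 N. Pads are 32 mm wide; open, the fingers measure 118 mm over their backs; the gripper's body (76 mm by 178 mm) begins 60 mm behind the grasp point.
Start: joints at [-1.364, 0.32, 1.565, -0, 1.257, -0.02], TCP at [0.129, -0.56, 0.214] pointing down, gripper open.
Joint ranges: [-3.11, 3.11], [-0.84, 2.01], [0.21, 2.61], [-1.34, 4.49], [0.05, 2.63], [-2.56, 2.56]. Speed limits (rad/s): [2.57, 2.57, 3.14, 3.14, 3.14, 3.14].

### API

Orientations are given as a 3x3 rotation matrix whose columns are the frame's x, y, z axes.
In Python, from bench import robot, imaging, status gives the robot as it stands (robot), with the cameras (imaging) and the readings (status). Calls block until the motion is done:
- robot.reach(position, orientation): joint-space move of the TCP to a pose.
- robot.move_l(position, orientation=None, v=0.15): straight line of the TCP; orientation=None keeps the orientation; v is the mean speed in m/s.
- robot.move_joints(angles): joint-space move.
- robot.open() and robot.grab(effort=None): open the fingers fully, or close them until they stop; effort is the grip in N (None keeps the last).
- robot.dwell(seconds).
- robot.solve_ik(position, orientation): joint angles nearest the present ones, or None.
- imaging.snapshot(name): name is "scene" or "top" or "wrist"; returns a dict with "image" (480x640x3 uint8, red, green, blue), "fx", "fy", "cx", "cy" (pixels), "k1" (the pictures are not rectified: a ray, as slopes to the right and down, at radius r is drawn at 1 + k1 r^2 times it, then the intrinsics apply), "extrinsics" (4x4, takes a point from world to camera coordinates). Camera axes: x right, y up, looking along -z (the intrinsics and any distortion apply to the point x, -y, -z); pixel columns grow to the right and rows downward; lengths in m; the calibration is good to about 2 mm. A picture is of the moment at which its call begins. There is no depth.
A pose or a line that the arm cannot do raises robot.IKError and nothing moves.
- robot.finish_job(): hands the job in; it is judged then, once.
Readings, each from a call of its own:
- status.read_clock(): time.
- status.read_joints(): joint angles.
- status.read_dq(): joint speeds.
- status.read_joint_efforts(): joint torques, N m.
- status.read_eef_pos(): TCP position.
- status.read_tcp_rot(): TCP orientation.
- status.read_force(): force on the tool from outside, world axes, zero at the start.
- status.read_torque(): the same for the moment, N m.
- status.read_finger_gap(): finger opening in m.
- status.read_grasp_force(): force on a finger pad.
Only numpy, scipy, OpenCV 4.12 (cv2) and the standard library are available. Lean on these libraries where they do the work, as an engineer would, in place of code of your own. Each camera call takes 0.05 s, during which the arm holds its last target. There are 200 camera calls.

### The job

Get the two aluminium plates ready for dry storage: lay the orange separator sheet squarely on the first plate (the one on the blue-based pallet, next to the red case), then stack the second plate squarely on the sheet, edges lined up to within about a centimetre, and let go of them. Then pull the red case's sticking lid free of its seal by its handle and finish while still holding it slightly open and still, its front edge about 4 cm up (never more than about 8 cm), so that the case can air. Leave everything else on the bench where it is.

Things in the scene. Friction and masses are not known exactly. Their poses are not given: they have to be found in the camera images.
- plate1: first aluminium plate, 116 x 56 x 15 (its own x, y, z); origin at the centre of its underside; lies loose, lengthwise, on the fixed pallet: a blue base 140 x 90 x 8 high with a wooden block 100 x 40 on it, top 25 above the bench; the plate's long edges overhang the block by 8 on each side
- separator: orange rigid plastic separator sheet, 126 x 66 x 6 (its own x, y, z), about 50 g; origin at the centre of its underside; lies on one of two fixed plain wooden blocks (100 x 40 x 25 high, no blue base); its edges overhang the block by 13 on each side. Either block may hold the sheet
- plate2: second aluminium plate, the same as the first (116 x 56 x 15 along its x, y, z), 0.2 to 0.36 kg; origin at the centre of its underside; lies on the other plain wooden block, 25 above the bench
- case: red steel dry-storage case, fixed to the bench, 200 (x) x 220 (y) x 90 high without the lid; origin at the centre of its underside; x points from the front (handle side, towards the robot) to the hinge side. Its inner parts at the seal are out of sight
- lid (a joint): lid angle in rad: 0 shut, grows as it opens upward about the hinge on the case's far top edge. Lid 0.41 kg, 15 mm thick, not latched, but its rubber seal sticks: a pull straight up at the grip rises to a peak of 15 to 20 N within the first 5 mm, then the seal lets go and only some 2 to 3 N (weight) remains. Let go, it falls shut or nearly so (below 0.09 rad)
- lid_grip (a point): point to grip on the lid's upright black handle fin; the fin is 40 long (x of the case), 14 thick (y of the case) and stands 36 above the lid's top face; the point is on the middle of the fin, 22 above the lid's top face and 14 below the fin's top; fin centre is 27 behind the lid's front edge. It moves with the lid; its axes are the lid's
- lid_hinge (a point): point on the hinge line at the middle of the far top edge of the case (100 behind the case's centre, 90 above the bench); the hinge line runs along the case's y; lid_grip lies 175 in front of it and, lid shut, 37 above it
- lid_front (a point): middle of the lower front edge of the lid, 202 in front of the hinge; its rise shows how far the lid is open
- wrench: bystander, to be left alone: combination wrench, 170 long, lying flat (mm); origin within its outline, at its underside
- screwdriver: bystander, to be left alone: screwdriver, 190 long, lying flat (mm); origin within its outline, at its underside
- jar: bystander, to be left alone: clear jar with a yellow cap, 60 diameter, 80 tall, standing (mm); origin within its outline, at its underside
- tape: bystander, to be left alone: yellow roll of tape lying flat, 90 outer diameter, 24 high (mm); origin within its outline, at its underside
- can: bystander, to be left alone: blue can with a paper band, 66 diameter, 120 tall, standing (mm); origin within its outline, at its underside
- socket: bystander, to be left alone: steel wrench socket, 28 diameter, 45 tall, standing (mm); origin within its outline, at its underside
- hammer: bystander, to be left alone: hammer, 260 long, lying flat (mm); origin within its outline, at its underside

How it is judged:
On the way, in this order (a step that is already met when the one before it is completed fails the run):
1. the separator sheet lies squarely on the first plate and is let go (horizontal distance between separator and plate1 below 0.012 m and angle between the x axis of separator and the x axis of plate1, either way round below 0.17 rad and z of separator in the frame of plate1 between 0.012 and 0.018 m and linear speed of separator below 0.02 m/s and contact force between separator and the arm below 0.05 N and contact force between separator and the fingers below 0.05 N), for 0.2 s.
2. the second plate lies squarely on the separator sheet and is let go (horizontal distance between separator and plate1 below 0.012 m and angle between the x axis of separator and the x axis of plate1, either way round below 0.17 rad and z of separator in the frame of plate1 between 0.012 and 0.018 m and linear speed of each of separator, plate2 below 0.02 m/s and horizontal distance between plate2 and separator below 0.012 m and angle between the x axis of plate2 and the x axis of separator, either way round below 0.17 rad and z of plate2 in the frame of separator between 0.003 and 0.009 m and contact force between plate2 and the arm below 0.05 N and contact force between plate2 and the fingers below 0.05 N), for 0.2 s.
3. the lid is broken free of its seal (value of joint lid above 0.1 rad and contact force between case and the fingers above 0.5 N), for 0.1 s.
At the end, for the whole second after the job is handed in: Sheet flat on the first plate, second plate flat on the sheet, each centred within 12 mm and 0.17 rad, at rest, let go; first plate within 20 mm of its start; lid held still by the gripper at 0.12 to 0.33 rad (front edge about 24 to 65 mm up); no loose thing touches the case (all of step 2 and contact force between separator and the arm below 0.05 N and contact force between separator and the fingers below 0.05 N and distance of plate1 from where it was at the start of the episode below 0.02 m and value of joint lid between 0.12 and 0.33 rad and velocity of joint lid between -0.05 and 0.05 rad/s and contact force between case and the fingers above 0.5 N and contact force between case and plate2 below 0.05 N and contact force between case and separator below 0.05 N and contact force between case and plate1 below 0.05 N and contact force between case and wrench below 0.05 N and contact force between case and screwdriver below 0.05 N and contact force between case and jar below 0.05 N and contact force between case and tape below 0.05 N and contact force between case and can below 0.05 N and contact force between case and socket below 0.05 N and contact force between case and hammer below 0.05 N); the arm keeps its last pose, push and grip.
It fails at once if the lid is thrown open beyond 0.45 rad (front edge about 88 mm up) (value of joint lid above 0.45 rad).
It fails at once if the first plate is shoved more than 30 mm (distance of plate1 from where it was at the start of the episode above 0.03 m).
It fails at once if a bystander is moved more than 30 mm (distance of any of wrench, screwdriver, jar, tape, can, socket, hammer from where it was at the start of the episode above 0.03 m).
It also fails if it takes over 66 s, if anything falls off the work surface, if the arm or the gripper's body presses on something with over 40 N, if the wrist force passes 120 N, or if a joint passes its speed limit or range.

## Working session

There is one attempt and no reset: what is moved stays moved. The work goes in short steps, each a Python script; the robot and the scene stay as the last script left them, time stands still between calls to the robot, and variables do not carry over. Pictures are saved under pics/ and viewed, at most 10 in all, crops included, and the job is handed in when it is done.

```bash
ls; mkdir -p pics
cat > h.py <<'E'
import numpy as np, cv2
from bench import robot, imaging, status
def snap(n,f=None):
    s=imaging.snapshot(n)
    if f: cv2.imwrite('pics/'+f,s['image'][:,:,::-1])
    return s
def ray(s,px):
    """undistorted ray origin, direction in world for Nx2 pixels"""
    px=np.asarray(px,float).reshape(-1,2)
    d=np.c_[(px[:,0]-s['cx'])/s['fx'],(px[:,1]-s['cy'])/s['fy']]
    u=d.copy()
    for _ in range(20): u=d/(1+s['k1']*(u**2).sum(1,keepdims=True))
    E=np.asarray(s['extrinsics']); R,t=E[:3,:3],E[:3,3]
    return -R.T@t, np.c_[u[:,0],-u[:,1],-np.ones(len(u))]@R
def plane(s,px,z):
    o,d=ray(s,px); return (o+d*((z-o[2])/d[:,2])[:,None])[:,:2]
def proj(s,P):
    P=np.asarray(P,float).reshape(-1,3);E=np.asarray(s['extrinsics'])
    c=P@E[:3,:3].T+E[:3,3]; u=np.c_[c[:,0],-c[:,1]]/-c[:,2:]
    u=u*(1+s['k1']*(u**2).sum(1,keepdims=True))
    return u*[s['fx'],s['fy']]+[s['cx'],s['cy']]
def down(yaw):
    """tool pointing down, closing axis y at angle yaw in world"""
    y=np.array([np.cos(yaw),np.sin(yaw),0]);z=np.array([0,0,-1.]);return np.c_[np.cross(y,z),y,z]
E
python3 - <<'E'
from h import *
for n in('top','scene'):
    s=snap(n,n+'0.png');print(n,s['fx'],s['cx'],s['k1'],ray(s,[[320,240]]))
E
```

```text
bench.py
pics
top 495.2841871729139 319.9940527131736 0.034039331952196904 (array([ 0.34770903, -0.01734748,  1.44744363]), array([[ 0.15894546,  0.00404683, -0.9872816 ]]))
scene 443.1003593129664 316.0013882664382 -0.015169969443298004 (array([ 1.38625092, -0.35767335,  0.87192076]), array([[-0.69072505,  0.2964587 , -0.65961788]]))
```

View pics/top0.png

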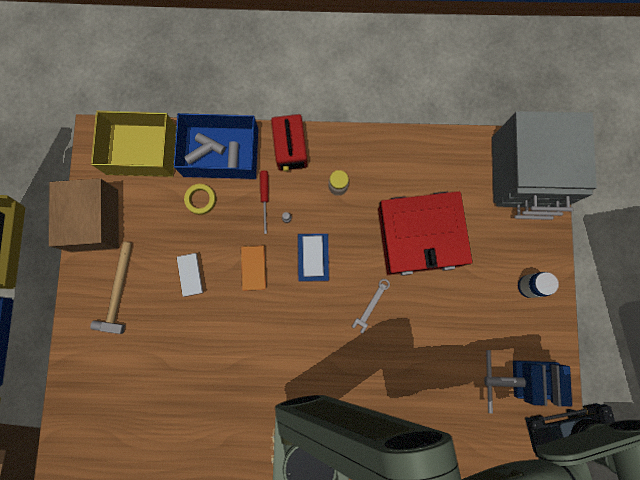

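View pics/scene0.png

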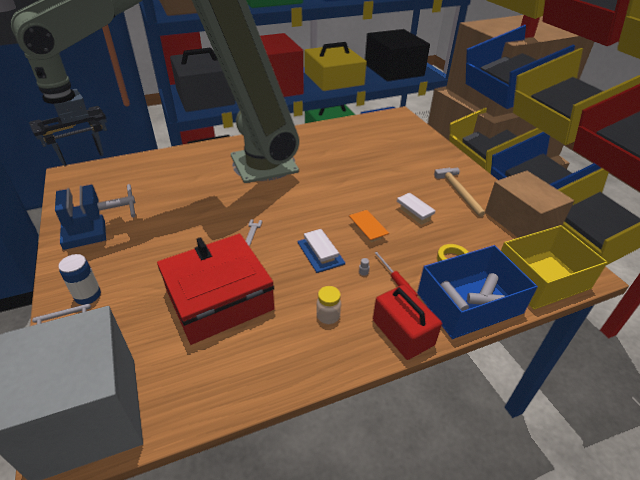

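The top view shows plate1 (white on blue) at about (313,257), the orange sheet at (254,268), plate2 at (190,274) and the red case at (426,233) with its black fin at (431,258). In the scene view the same things are at (321,246), (369,227), (415,207) and (215,285), with the fin at (203,249). Next I'll measure them.

```bash
cat >> h.py <<'E'
def rect(s,mask,z,near=None):
    """largest (or nearest to pixel) blob -> corners cast on z -> centre, yaw of long side, size"""
    cs,_=cv2.findContours(mask.astype(np.uint8),cv2.RETR_EXTERNAL,cv2.CHAIN_APPROX_NONE)
    cs=[c for c in cs if cv2.contourArea(c)>150]
    c=max(cs,key=cv2.contourArea) if near is None else min(cs,key=lambda c:np.hypot(*(c[:,0].mean(0)-near)))
    w=plane(s,c[:,0],z)
    (a,b),(l,m),t=cv2.minAreaRect((w*1000).astype(np.float32))
    if l<m: l,m,t=m,l,t+90
    t=np.deg2rad(t); t=(t+np.pi/2)%np.pi-np.pi/2
    return np.array([a,b])/1000,t,(l,m)
def masks(s):
    h,S,v=cv2.split(cv2.cvtColor(s['image'],cv2.COLOR_RGB2HSV))
    return dict(white=(S<40)&(v>170),orange=(h>8)&(h<17)&(S>190)&(v>150),black=(v<45),red=((h<5)|(h>174))&(S>150)&(v>60))
E
python3 - <<'E'
from h import *
for n,px in(('top',[(313,257),(254,268),(190,274),(431,258),(426,233)]),('scene',[(321,246),(369,227),(415,207),(203,249),(215,285)])):
    s=snap(n);m=masks(s)
    hsv=cv2.cvtColor(s['image'],cv2.COLOR_RGB2HSV)
    for (k,c,z),p in zip((('p1','white',.04),('sep','orange',.031),('p2','white',.04),('fin','black',.141),('lid','red',.105)),px):
        print(n,k,hsv[p[1],p[0]],*rect(s,m[c],z,p))
print(status.read_force(),status.read_clock())
E
```

```text
top p1 [ 94  11 183] [0.52834784 0.00869975] 0.05936987098708246 (109.96864318847656, 51.401363372802734)Traceback (most recent call last):
  File "<stdin>", line 6, in <module>
  File "h.py", line 29, in rect
    c=max(cs,key=cv2.contourArea) if near is None else min(cs,key=lambda c:np.hypot(*(c[:,0].mean(0)-near)))
                                                       ~~~^^^^^^^^^^^^^^^^^^^^^^^^^^^^^^^^^^^^^^^^^^^^^^^^^^
ValueError: min() iterable argument is empty
```

Run:
```python
from h import *
for n,px in(('top',[(313,257),(254,268),(190,274),(431,258),(450,225)]),('scene',[(321,246),(369,227),(415,207),(203,249),(215,265)])):
    s=snap(n);m=masks(s)
    hsv=cv2.cvtColor(s['image'],cv2.COLOR_RGB2HSV)
    for (k,c,z),p in zip((('p1','white',.04),('sep','orange',.031),('p2','white',.04),('fin','black',.141),('lid','red',.105)),px):
        print(n,k,hsv[p[1],p[0]])
        try: print(*rect(s,m[c],z,p))
        except Exception as e: print(e)
    print('wood',hsv[300,220],hsv[280,300])
```

```text
top p1 [ 94  10 185]
[0.52839349 0.00870247] 0.05936987098708246 (109.8770523071289, 51.401363372802734)
top sep [ 14 173 168]
min() iterable argument is empty
top p2 [ 84   7 179]
[0.46507986 0.35839233] 0.22460361606525803 (112.97191619873047, 53.37401580810547)
top fin [175  73  21]
[ 0.51633484 -0.30554996] 0.15469262474969492 (54.39447021484375, 27.149320602416992)
top lid [  1 193 147]
[ 0.59655884 -0.30115649] -1.4242750958626487 (223.917724609375, 204.22564697265625)
wood [ 13 147 123] [109 180  92]
scene p1 [155  14 215]
[0.52574915 0.01371049] 0.060403414677817846 (114.73800659179688, 55.46279525756836)
scene sep [ 14 214 218]
[0.48931213 0.18418951] 0.08423992150127435 (126.17505645751953, 66.15682983398438)
scene p2 [153  11 215]
[0.46189838 0.36333575] 0.22369437957959137 (114.39704895019531, 54.791343688964844)
scene fin [ 0 12 22]
[ 0.5451424  -0.31244928] 0.13831161243077994 (75.69192504882812, 26.432802200317383)
scene lid [  1 204 186]
[ 0.63470282 -0.29493701] 0.14392661295072462 (279.87969970703125, 226.6020965576172)
wood [  1 201 181] [ 13 151 169]
```

```bash
cat >> h.py <<'E'
def down_best(p,yaw):
    """choose of the two half-turn equivalents the one with the reachable/nearest wrist"""
    q0=np.array(status.read_joints());best=None
    for a in(yaw,yaw+np.pi):
        q=robot.solve_ik(p,down(a))
        if q is not None and (best is None or abs(q-q0).sum()<best[0]): best=(abs(np.array(q)-q0).sum(),down(a))
    return best[1]
def go(p,yaw):
    R=down_best(p,yaw); robot.reach(p,R); return R
E
python3 - <<'E'
from h import *
for k,p,y in(('fin',(.49,-.305,.30),.147),('p1',(.50,.011,.22),.06),('sep',(.46,.182,.22),.084),('p2',(.43,.361,.22),.224)):
    go(p,y+np.pi/2);s=snap('wrist',f'w_{k}.png')
    print(k,status.read_clock(),status.read_eef_pos(),plane(s,[[320,240],[0,0],[639,479]],.04).round(3).tolist(),ray(s,[[320,240]])[0])
    np.save(f's_{k}.npy',s,allow_pickle=True)
ims=[cv2.resize(cv2.imread(f'pics/w_{k}.png'),(400,300)) for k in('fin','p1','sep','p2')]
cv2.imwrite('pics/w4.png',np.vstack([np.hstack(ims[:2]),np.hstack(ims[2:])]))
E
```

```text
fin 1.95 [ 0.48931505 -0.30588399  0.2997101 ] [[0.44, -0.317], [0.632, 0.02], [0.161, -0.808]] [ 0.57121288 -0.29402514  0.46973274]
p1 3.2333 [0.50060986 0.00991337 0.22039215] [[0.475, 0.005], [0.655, 0.265], [0.214, -0.373]] [0.58284237 0.01467799 0.39052701]
sep 4.0167 [0.46067548 0.18061626 0.22004887] [[0.435, 0.175], [0.608, 0.44], [0.184, -0.209]] [0.54275366 0.18771729 0.39018546]
p2 4.825 [0.43071476 0.35912408 0.21996133] [[0.406, 0.35], [0.541, 0.636], [0.21, -0.066]] [0.51111733 0.37772362 0.38985929]
```

View pics/w4.png

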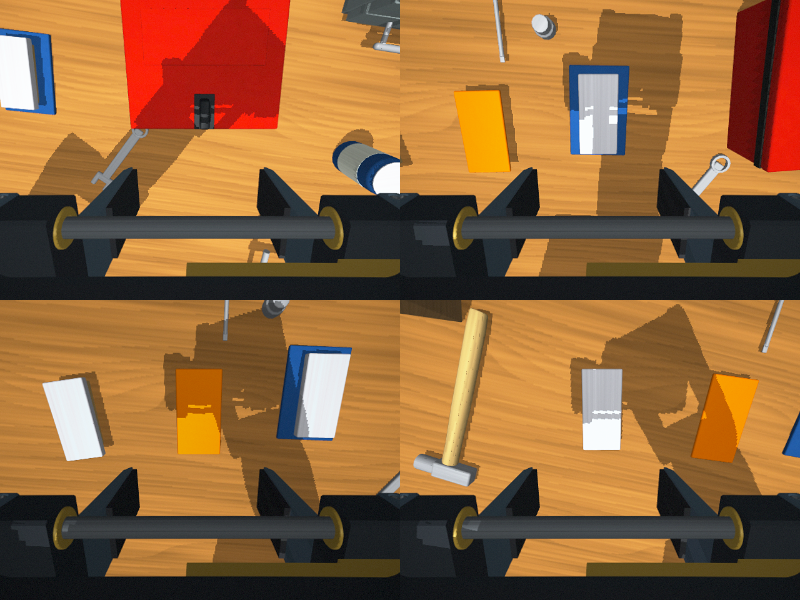

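The wrist views (four tiles) show each target near the upper middle. In full-resolution tile pixels: fin at (327,178), plate1 at (318,184), sheet at (318,180), plate2 at (322,175). They are partly in shadow, so I'll widen the masks and measure.

Run:
```python
from h import *
for k,p,z in(('p1',(318,184),.04),('sep',(318,180),.031),('p2',(322,175),.04),('fin',(327,178),.141),('lid',(330,128),.105)):
    s=np.load(f"s_{'fin' if k=='lid' else k}.npy",allow_pickle=True).item()
    h,S,v=cv2.split(cv2.cvtColor(s['image'],cv2.COLOR_RGB2HSV))
    m={'p':(S<70)&(v>110),'s':(h>9)&(h<20)&(S>215),'f':(v<75)&(S<150),'l':((h<6)|(h>174))&(S>170)}[k[0]]
    m=cv2.morphologyEx(m.astype(np.uint8),cv2.MORPH_OPEN,np.ones((3,3)));m=cv2.morphologyEx(m,cv2.MORPH_CLOSE,np.ones((9,9)))
    if k=='fin': print((h[178,327],S[178,327],v[178,327]))
    print(k,*rect(s,m,z,p))
    if k in('fin','lid'):
        cs,_=cv2.findContours(m,cv2.RETR_EXTERNAL,cv2.CHAIN_APPROX_NONE)
        c=min([c for c in cs if len(c)>60],key=lambda c:np.hypot(*(c[:,0].mean(0)-p)));print(cv2.boundingRect(c))
s=np.load("s_fin.npy",allow_pickle=True).item()
cv2.imwrite('pics/fin_crop.png',cv2.resize(s['image'][130:230,260:400,::-1],None,fx=4,fy=4,interpolation=0))
```

```text
p1 [0.52577802 0.01066557] 0.06267692617209408 (115.77133178710938, 55.82224655151367)
sep [0.50521613 0.18310364] 0.0846380058275924 (89.7498779296875, 65.54051208496094)
p2 [0.46316855 0.36078375] 0.22458856920509906 (114.21101379394531, 55.8424186706543)
(np.uint8(90), np.uint8(33), np.uint8(39))
fin [ 0.52456171 -0.30931577] 0.14289542033188907 (46.777191162109375, 25.926469802856445)
(311, 150, 32, 57)
lid [ 0.5789303  -0.30210107] -1.4236813607423722 (221.5484619140625, 170.20840454101562)
(193, 0, 271, 206)
```

View pics/fin_crop.png

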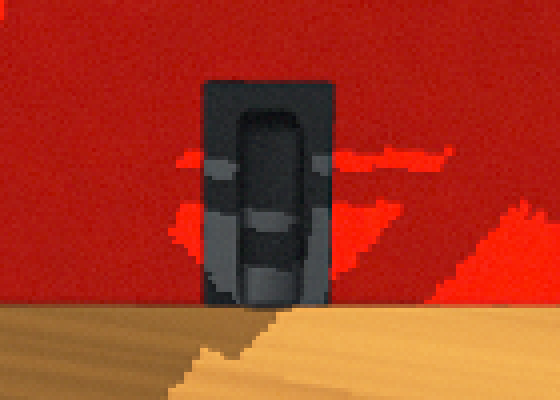

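The crop shows the fin's top from about pixel (319.5,157.5) to (335.5,206), on a wider black base that is flush with the lid's front edge. The sheet's mask was cut by the shadow, so I'll fix that and cross-check the fin.

Run:
```python
from h import *
s=np.load("s_fin.npy",allow_pickle=True).item()
print('fin',plane(s,[[327.5,157.5],[327.5,206],[319.5,180],[335.5,180]],.141))
s=np.load("s_sep.npy",allow_pickle=True).item()
hsv=cv2.cvtColor(s['image'],cv2.COLOR_RGB2HSV);h,S,v=cv2.split(hsv)
print('bright',hsv[230,318],'shadow',hsv[140,318],'wood',hsv[140,270],hsv[260,250],'woodsh',hsv[90,350])
for t in(190,200,207):
    m=((h>7)&(h<22)&(S>t)).astype(np.uint8)
    m=cv2.morphologyEx(cv2.morphologyEx(m,cv2.MORPH_CLOSE,np.ones((9,9))),cv2.MORPH_OPEN,np.ones((5,5)))
    try: print(t,*rect(s,m,.031,(318,180)))
    except Exception as e: print(e)
```

```text
fin [[ 0.54185701 -0.30745835]
 [ 0.50162915 -0.31376334]
 [ 0.52258472 -0.3036967 ]
 [ 0.52454871 -0.31695408]]
bright [ 20 255 242] shadow [ 15 255 185] wood [ 16 173 131] [ 16 170 177] woodsh [ 17 185 106]
190 [0.48843793 0.18172148] 0.08459000234894365 (125.06546783447266, 66.02534484863281)
200 [0.4884115  0.18170808] 0.0830942129555654 (125.10688781738281, 65.82474517822266)
207 [0.48802771 0.18167935] 0.0828014566503601 (124.35274505615234, 65.65328216552734)
```

```bash
cat >> h.py <<'E'
P1=(.5258,.0107,.0627);SEP=(.4884,.1817,.084);P2=(.4632,.3608,.2246)
def line(p,v=.15,R=None):
    p=np.array(p,float);robot.move_l(p,R,v=v)
    e=p-status.read_eef_pos()
    return e
def approach(o,zh,z,v=.1):
    """hover over object (x,y,yaw), then down to z, trimming the arm's steady error"""
    R=go((o[0],o[1],zh),o[2]+np.pi/2); e=np.array([o[0],o[1],zh])-status.read_eef_pos()
    line(np.array([o[0],o[1],z+.01])+e,v,R); e=e+np.array([o[0],o[1],z+.01])-status.read_eef_pos()
    line(np.array([o[0],o[1],z])+e,.03,R)
    print('at',status.read_eef_pos(),'F',np.round(status.read_force(),2),'t',status.read_clock()); return e
def up(dz,v=.15):
    p=np.array(status.read_eef_pos());p[2]+=dz;robot.move_l(p,v=v)
E
python3 - <<'E'
from h import *
approach(SEP,.10,.018)
robot.grab(20);print('gap',status.read_finger_gap(),status.read_grasp_force(),status.read_eef_pos())
up(.08);print('gap',status.read_finger_gap(),status.read_force(),status.read_clock())
approach(P1,.11,.034)
snap('scene','sep_on.png');snap('wrist','sep_on_w.png')
a,b=[cv2.imread(f'pics/{f}.png') for f in('sep_on','sep_on_w')]
cv2.imwrite('pics/c1.png',np.hstack([cv2.resize(a[180:300,240:400],(400,300)),cv2.resize(b,(400,300))]))
E
```

```text
at [0.48776196 0.18116791 0.0173147 ] F [-0.65  0.37  0.12] t 7.0667
gap 0.0657689791249154 20.0000461935997 [0.48792498 0.18128368 0.01756033]
gap 0.06593058048272162 [-0.48362278 -0.51571269 -1.87648369] 8.2583
at [0.52527811 0.01028224 0.03350802] F [ 0.09 -0.52 -0.02] t 10.3167
```

View pics/c1.png

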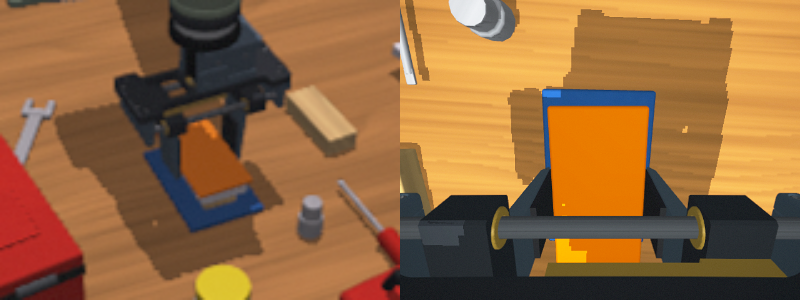

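The sheet hangs flat over plate1, inside the blue base. Next I'll release it, measure, and pick plate2.

Run:
```python
from h import *
line(np.array(status.read_eef_pos())-[0,0,.001],.02)
print('F',status.read_force());robot.open();up(.06,.1)
go((.50,.011,.22),P1[2]+np.pi/2);robot.dwell(.1)
s=snap('wrist','sep_done.png');h,S,v=cv2.split(cv2.cvtColor(s['image'],cv2.COLOR_RGB2HSV))
m=((h>7)&(h<22)&(S>200)).astype(np.uint8);m=cv2.morphologyEx(cv2.morphologyEx(m,cv2.MORPH_CLOSE,np.ones((9,9))),cv2.MORPH_OPEN,np.ones((5,5)))
print('sep',*rect(s,m,.046,(318,184)))
approach(P2,.10,.0275)
robot.grab(40);print('gap',status.read_finger_gap(),status.read_grasp_force(),status.read_eef_pos())
up(.07,.1);print('gap',status.read_finger_gap(),status.read_force(),status.read_torque(),status.read_clock())
snap('scene','p2_up.png');snap('wrist','p2_up_w.png')
a,b,c=[cv2.imread(f'pics/{f}.png') for f in('p2_up','p2_up_w','sep_done')]
cv2.imwrite('pics/c2.png',np.hstack([cv2.resize(a[120:270,280:480],(400,300)),cv2.resize(c,(400,300))]))
```

```text
F [-0.24413961  0.58621197 -0.04923243]
sep [0.52557587 0.00966124] 0.06447629512379516 (124.26847076416016, 64.76831817626953)
at [0.46253802 0.36062058 0.02684846] F [-0.5  -0.27  0.25] t 15.3833
gap 0.055262168247892415 39.99999403953552 [0.46263347 0.3607174  0.02704262]
gap 0.056085253581255406 [-0.23493542  0.41757748 -1.93065755] [-0.01007453  0.01563916 -0.03718696] 16.8667
```

View pics/c2.png

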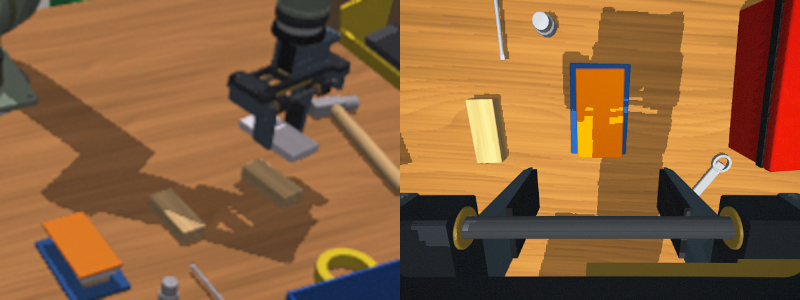

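The sheet is centred on plate1 within 1 mm, and plate2 is held level. Now I'll place it.

Run:
```python
from h import *
T=(.5252,.0102,.0637)
approach(T,.13,.0492)
f0=np.array(status.read_force())
for i in range(5):
    line(np.array(status.read_eef_pos())-[0,0,.0006],.02)
    f=np.array(status.read_force());print(status.read_eef_pos()[2],f.round(2))
    if f[2]-f0[2]>1: break
robot.open();robot.dwell(.1);up(.06,.1)
go((.50,.011,.22),P1[2]+np.pi/2);robot.dwell(.1)
s=snap('wrist','p2_done.png');h,S,v=cv2.split(cv2.cvtColor(s['image'],cv2.COLOR_RGB2HSV))
w=cv2.morphologyEx(((S<70)&(v>110)).astype(np.uint8),cv2.MORPH_CLOSE,np.ones((9,9)))
print('p2',*rect(s,w,.061,(318,180)))
m=((h>7)&(h<22)&(S>200)).astype(np.uint8)|w;m=cv2.morphologyEx(cv2.morphologyEx(m,cv2.MORPH_CLOSE,np.ones((9,9))),cv2.MORPH_OPEN,np.ones((5,5)))
print('sep',*rect(s,m,.046,(318,184)),status.read_clock())
snap('scene','p2_done_s.png')
a,c=[cv2.imread(f'pics/{f}.png') for f in('p2_done_s','p2_done')]
cv2.imwrite('pics/c3.png',np.hstack([cv2.resize(a[180:300,240:400],(400,300)),cv2.resize(c[60:300,160:480],(400,300))]))
```

```text
at [0.5244951  0.01001352 0.04861371] F [ 0.5  -0.41 -3.18] t 19.6667
0.04806048795884789 [-0.1   1.28 -1.67]
p2 [0.52467334 0.0143059 ] 0.06235729690701408 (114.57012939453125, 64.98042297363281)
sep [0.52507648 0.00983702] 0.0642387702828846 (125.26414489746094, 65.21269226074219) 22.15
```

View pics/c3.png

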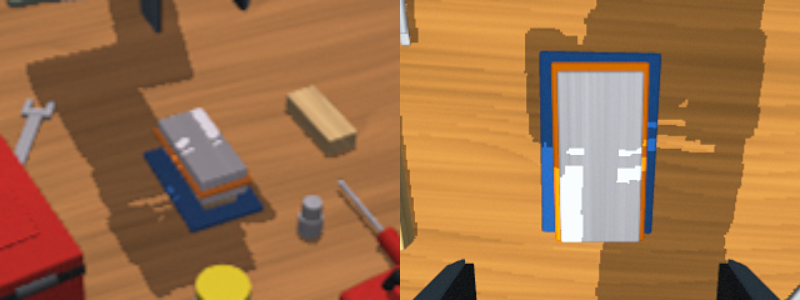

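Both are stacked squarely: plate2 sits inside the orange margin on all sides. Now the lid.

```bash
cat >> h.py <<'E'
from scipy.spatial.transform import Rotation as Rot
YAW=.145;GX=np.array([.5217,-.3106]);XD=np.array([np.cos(YAW),np.sin(YAW),0]);YD=np.array([-np.sin(YAW),np.cos(YAW),0])
HINGE=np.array([*GX,.09])+.175*XD
def arc(p0,R0,th):
    Q=Rot.from_rotvec(th*YD).as_matrix();return HINGE+Q@(p0-HINGE),Q@R0
E
python3 - <<'E'
from h import *
approach((*GX,YAW),.22,.114,.08)
p,R=np.array(status.read_eef_pos()),np.array(status.read_tcp_rot())
print([robot.solve_ik(*arc(p,R,t)) is not None for t in(.1,.2,.3)])
if status.read_force()[2]<4:
    robot.grab(60);robot.dwell(.2)
    print('gap',status.read_finger_gap(),status.read_grasp_force(),status.read_eef_pos(),status.read_force().round(2),status.read_clock())
E
```

```text
at [ 0.52126664 -0.31029322  0.1131149 ] F [0.26 0.5  0.48] t 25.2833
[True, True, True]
gap 0.013758435653242694 60.000407695770264 [ 0.52129551 -0.31018728  0.11336041] [0.2  0.93 1.08] 26.6417
```

Run:
```python
from h import *
p,R=np.array(status.read_eef_pos()),np.array(status.read_tcp_rot());np.savez('lid0.npz',p=p,R=R)
for t in(.01,.02,.03,.045,.06,.09,.12,.15):
    q,Q=arc(p,R,t);robot.move_l(q,Q,v=.03)
    a=np.array(status.read_eef_pos());print(t,(a-q).round(4),'dz',round(a[2]-p[2],4),np.round(status.read_force(),1),round(status.read_finger_gap(),4),round(status.read_clock(),2))
s=snap('scene','lid1.png')
cv2.imwrite('pics/lid1c.png',cv2.resize(s['image'][200:360,120:320,::-1],None,fx=3,fy=3))
```

```text
0.01 [-0.0001  0.     -0.0003] dz 0.0014 [-1.2 -0.  -2.7] 0.0135 26.89
0.02 [-0.0003 -0.     -0.0011] dz 0.0024 [  0.   -1.1 -10.6] 0.0139 27.14
0.03 [0.0001 0.     0.0005] dz 0.0057 [ 3.6 -0.2 -5. ] 0.0136 27.39
0.045 [0.0003 0.     0.0011] dz 0.009 [ 1.4 -0.4 -0.4] 0.0137 27.64
0.06 [0.0002 0.     0.0005] dz 0.011 [ 0.1 -0.  -0.8] 0.0137 27.89
0.09 [0. 0. 0.] dz 0.0157 [-0.4 -0.1 -1. ] 0.0137 28.22
0.12 [ 0.  0. -0.] dz 0.0208 [-1.2  0.7 -1.6] 0.0137 28.54
0.15 [ 0.      0.     -0.0001] dz 0.0259 [-0.7  0.2 -0.8] 0.0138 28.87
```

View pics/lid1c.png

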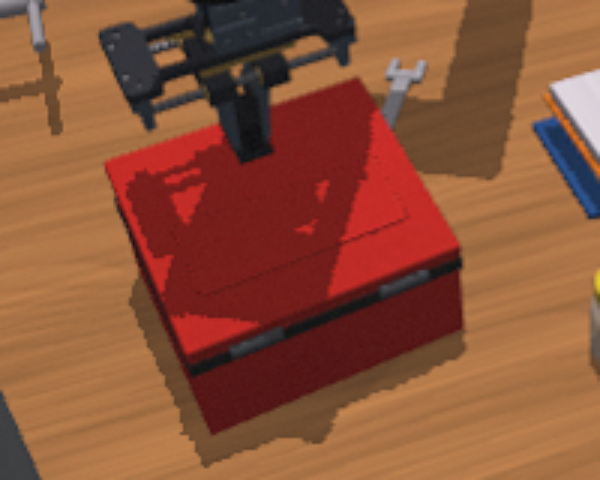

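The crop shows the gripper still on the fin, and the lid's left front corner is at about full-image pixel (156,254). I'll go to 0.2 rad and check the angle against projected corners.

Run:
```python
from h import *
d=np.load('lid0.npz');p,R=d['p'],d['R']
def leftcorner(im):
    h,S,v=cv2.split(cv2.cvtColor(im,cv2.COLOR_RGB2HSV));m=(((h<6)|(h>174))&(S>150)&(v>60)).astype(np.uint8)
    m[:,:120]=0;m[:200]=0;m[:,280:]=0
    ys,xs=np.nonzero(m);i=xs<xs.min()+2;return xs[i].mean(),ys[i].min()
print('shut',leftcorner(cv2.imread('pics/scene0.png')[:,:,::-1]),'0.15',leftcorner(cv2.imread('pics/lid1.png')[:,:,::-1]))
for t in(.175,.2):
    q,Q=arc(p,R,t);robot.move_l(q,Q,v=.03)
robot.dwell(1)
s=snap('scene','lid2.png');print('0.2',leftcorner(s['image']))
for t in(0,.1,.15,.2,.25):
    c=HINGE-.202*XD-.11*YD+[0,0,.015];print(t,proj(s,arc(c,R,t)[0]).round(1))
print(status.read_eef_pos()-q,np.round(status.read_force(),2),status.read_finger_gap(),status.read_grasp_force(),status.read_dq().round(4),status.read_clock())
```

```text
shut (np.float64(157.85714285714286), np.int64(261)) 0.15 (np.float64(155.7), np.int64(253))
0.2 (np.float64(154.625), np.int64(251))
0 [[155.5 261.2]]
0.1 [[154.  255.9]]
0.15 [[153.2 253.4]]
0.2 [[152.6 251.1]]
0.25 [[152.  248.8]]
[ 2.29171760e-05  1.91909760e-05 -1.63853473e-05] [ 0.85  1.53 -1.35] 0.013789385426725658 59.99920427799225 [ 0.0003  0.001  -0.0005 -0.0003 -0.0003 -0.0008] 30.5667
```

The lid angle in the image matches 0.2 rad: the corner is at row 251 and the model predicts 251.1. The arm is holding still, so I'm handing in.

```bash
python3 -c "
from h import *
print(robot.finish_job())"
```

```text
the job is handed in; nothing more can be done
None
```

The job is handed in, with no verdict returned: the sheet and second plate are stacked squarely on plate1 and released, and the arm is holding the lid still at about 0.20 rad (front edge about 4 cm up), at about 31 s of the 66 s allowed.

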